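Load the drying shelf and set its air bleed valve

ROBOT

A 6-joint arm with a two-finger parallel gripper is mounted at the origin on a cart in front of the work surface, level with it; the furniture and walls round the work are solid. World frame = base frame: x ahead of the robot, y to its left, z up, the work surface at z = 0. Lengths are in mm, angles in rad, forces in N, time in s.
With the tool pointing down it reaches from about 350 to 775 mm from the base axis. Payload 7.3 kg.
Tool frame: the origin (TCP) lies between the finger pads, 19 mm behind the fingertips; this is the grasp point; z points along the fingers, y is the line along which they close (so a half turn about z gives the same grasp; the last joint's range is limited). The gripper opens to 92 mm and grips with 3 to 60 N. Pads are 19 mm wide; open, the fingers measure 130 mm over their backs; the gripper's body (75 mm by 190 mm) begins 47 mm behind the grasp point.
Start: joints at [-1.475, 0.342, 1.524, -0, 1.275, -0.146], TCP at [125.733, -509.739, 245.541] pointing down, gripper open.
Joint ranges: [-2.53, 2.53], [-0.77, 2.02], [0.04, 2.7], [-1, 4.14], [0.28, 2.66], [-3.11, 3.11]. Speed limits (rad/s): [2.57, 2.57, 3.14, 3.14, 3.14, 3.14].

INTERFACE

Orientations are given as [roll, pitch, yaw] about the fixed x, y, z axes, in that order (R = Rz(yaw) Ry(pitch) Rx(roll)).
In Python, from plant import bot, job, probe_bus, capture gives the robot as it stands (bot), with the cameras as plain functions, the job (job) and the readings (probe_bus).
- The arm moves only by the shell command python3 shift.py FILE, which reads ROWS from the file FILE. ROWS is a JSON list of rows, 1 to 5 of them, each an object with the fields finger_gap (the finger opening in mm), x, y, z (the shift in a scale on which 1.0 is 500 mm), twist (a turn about the tool's z in fractions of the full range, 1 being pi rad); a field left out counts as zero (the opening has to be given); each row is the pose to reach, as a shift and turn from the pose commanded when the command began, along the tool's axes at that moment; what a row does not reach only later rows make up. A row lasts 1/8 s, in which the tool goes at most 62.5 mm and 0.188 rad, less where a joint would pass 70% of its speed; a pose out of reach is approached as far as the arm can. The fingers move at their own pace and stop on an object; the grip force is fixed at half the most. Time passes only in rows, so rows that do not move let the fingers close. It prints the time, the measured TCP pose, the force, the opening and the grip force at its end. Input that does not fit is refused with a message, and nothing moves.
- probe_bus.get_obs(): the state, without advancing time (a new reading comes with each control period).
- capture(name): name is "side" or "top" or "wrist"; returns a dict with "color" (384x512x3 uint8, red, green, blue), "K" (3x3 intrinsics, pixels), "k1" (the pictures are not rectified: a ray, as slopes to the right and down, at radius r is drawn at 1 + k1 r^2 times it, then the intrinsics apply), "R" (3x3) and "t" (3): a world point X has camera coordinates R X + t. Camera axes: x right, y down, z forward; pixel columns grow to the right and rows downward; lengths in mm; the calibration is good to about 2 mm. A picture is of the moment at which its call begins. There is no depth.
- job.close_job(): hands the job in; it is judged then, once.
The state is a dict: "time": time; "joint_positions": joint angles; "dq": joint speeds; "tau": joint torques, N m; "tool_pos": TCP position; "tcp_rot": TCP orientation; "contact_force": force on the tool from outside, world axes, zero at the start; "moment": the same for the moment, N m; "grip_width": finger opening in mm; "finger_force": force on a finger pad.
Only numpy, scipy, OpenCV 4.12 (cv2) and the standard library are available. Lean on these libraries where they do the work, as an engineer would, in place of code of your own. Each camera call takes 0.05 s, during which the arm holds its last target. There are 200 camera calls.

TASK

Stand the pink-capped dropper bottle upright on the green coaster, so that it fills the gap in the row of bottles on the white drying shelf, and let go of it. Then close the blue valve wheel by its red handle (clockwise from above) until it meets its stop, and back it off (anticlockwise) exactly two full turns. Finish while still holding the red handle between the fingers, with the wheel at rest there, and leave the other bottles and the things round about where they stand.

Things in the scene. Friction and masses are not known exactly. Their poses are not given: they have to be found in the camera images.
- station: Fixed drying station; place and yaw vary. White shelf 116 (x) x 200 (y) mm, top 22 mm high, centred at y = +106 mm; three places in a row at x = 0, y = 50, 106, 162 mm: two hold bottles, one the coaster (varies). Valve block at y = -115 mm, 80 x 80 mm, 44 high, on a 124 mm square plate. Pipe along the back at x = +66 mm, jets to 36 mm high. Origin on the worktop; x to the back, z up.
- coaster: Green coaster disc, 50 mm across, 3 mm thick, fixed on the shelf top at the empty place of the row. Origin: centre of its underside (so the bottle's foot finally stands 3 mm above it). z up.
- pink_bottle: Dropper bottle with a pink-red cap, to be placed; it starts on the worktop to the left of the shelf. 99 mm high; round white body 36 mm across up to a height of about 50 mm, then a shoulder, and the narrower cap (24 mm) from 62 mm up. 25 to 50 g. Origin: centre of its foot, z up.
- blue_bottle: The same sort of bottle with a light blue cap, already in the row: leave it. Origin: centre of its foot.
- violet_bottle: The same sort of bottle with a dark blue-violet cap, already in the row: leave it. Origin: centre of its foot.
- wheel (a joint): Turn of the blue valve wheel, rad: 0 shut on its hard stop, growing as it opens, anticlockwise from above; two turns open = 12.57. Starts 1.6 to 5.6 (under one turn) open; travel to 22. At 0 and at each whole turn the handle is on the station's -x side, over the yellow bar on the base plate. Friction 0.06 N m (1 to 2 N at the handle); stays where left.
- wheel_axis (a point): Point on the wheel's vertical axis, at the height of the middle of the handle (108 mm above the worktop). The blue rim has 45 mm radius, is 12 mm thick and its top is 80 mm above the worktop; open between three spokes. Axes as the station's.
- handle: Red upright crank handle on the wheel's rim: round, 18 mm across, 50 mm high (83 to 133 mm above the worktop), 45 mm from the wheel's axis. It revolves freely on its own pin, so the gripper can keep its orientation while carrying the handle round. Origin: centre of its foot.
- handle_mid (a point): Middle of the red handle, 108 mm above the worktop: the point to grip.
- specimen_cup: Bystander: yellow-lidded specimen cup, 62 mm across, 68 high, right of the station. Origin: centre of its underside.
- green_carton: Bystander: small white and green carton, 110 x 63 x 62 mm, right of the station. Origin: centre of its underside.
- bench_timer: Bystander: white timer, 76 x 76 x 22 mm, at the front right. Origin: centre of its underside.
- label_reel: Bystander: white roll of labels, 67 mm across, 39 high, at the left. Origin: centre of its underside.

How it is judged:
By the outcome, as a careful person would: the job done as asked, in the order asked, and still so for the second after the job is handed in, while the arm keeps its last pose, push and grip.
It also fails if it takes over 72 s, if anything falls off the work surface, if the arm or the gripper's body presses on something with over 40 N, if the wrist force passes 120 N, or if a joint passes its speed limit or range.

## Working session

There is one attempt and no reset: what is moved stays moved. The work goes in short steps, Python scripts to look and compute and a shell command to move; the robot and the scene stay as the last step left them, time stands still between calls to the robot, and variables do not carry over. Pictures are saved under pics/ and viewed, at most 10 in all, crops included, and the job is handed in when it is done.

```bash
ls; mkdir -p pics
python3 - <<'E'
from plant import bot, job, probe_bus, capture
import cv2,pickle
d={}
for n in("top","side"):
    c=capture(n);d[n]=c;cv2.imwrite(f"pics/{n}0.png",cv2.resize(c["color"][:,:,::-1],(800,600),interpolation=cv2.INTER_CUBIC))
    print(n,c["K"],c["k1"],c["R"],c["t"])
pickle.dump(d,open("c0.pkl","wb"))
o=probe_bus.get_obs();print(o["tool_pos"],o["tcp_rot"],o["time"])
E
```

```text
pics
plant.py
shift.py
top [[363.0217515    0.         254.30105834]
 [  0.         363.0217515  196.77562202]
 [  0.           0.           1.        ]] 0.0011586471094675273 [[-0.02165551 -0.99971777  0.00976845]
 [-0.97988417  0.019285   -0.19863307]
 [ 0.19838863 -0.01387345 -0.98002524]] [  34.62061369  506.78580188 1398.25283531]
side [[367.29334497   0.         253.20299458]
 [  0.         367.29334497 195.45294231]
 [  0.           0.           1.        ]] -0.025259905737549625 [[-0.94389823 -0.32995682 -0.01358772]
 [-0.15268116  0.47251508 -0.86799652]
 [ 0.29282177 -0.81722579 -0.49638434]] [ 504.30888453  127.08400512 1104.31509652]
[ 125.69698189 -509.38328506  244.90621015] [-3.14018640e+00 -1.80867378e-04  2.41790193e-01] 0.1
```

View pics/top0.png

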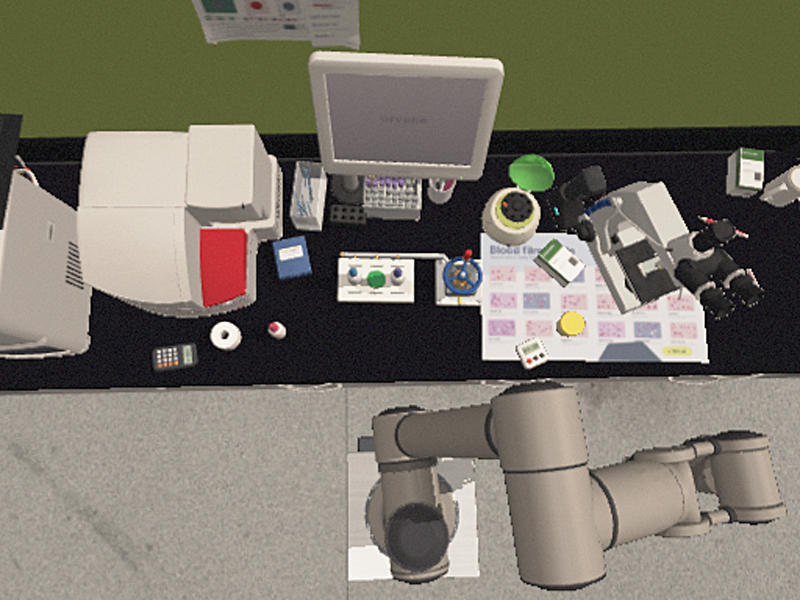

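View pics/side0.png

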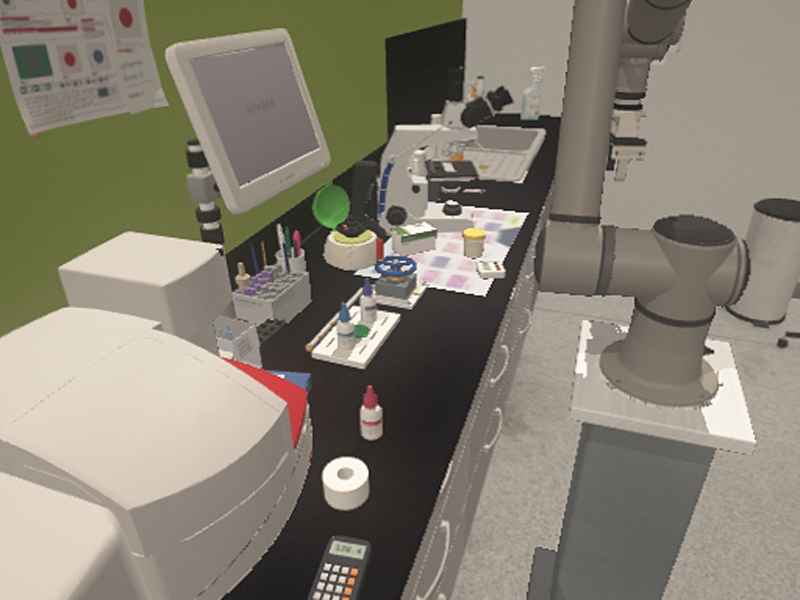

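The top view (800 px scale) shows the shelf at (338–414, 255–303), with the coaster at (376,280) in the middle place. The wheel is at (462,273), the red handle at about (467,253) and the pink bottle at (276,329). The side view shows the pink bottle at (371,412), upright. Next I'll enlarge both.

Run:
```python
import pickle,cv2,numpy as np
d=pickle.load(open("c0.pkl","rb"))
a=d["top"]["color"][150:230,160:320,::-1]
b=d["side"]["color"][155:285,190:300,::-1]
cv2.imwrite("pics/ct.png",cv2.resize(a,None,fx=5,fy=5,interpolation=cv2.INTER_CUBIC))
cv2.imwrite("pics/cs.png",cv2.resize(b,None,fx=4.6,fy=4.6,interpolation=cv2.INTER_CUBIC))
```

```text
(no output)
```

View pics/ct.png

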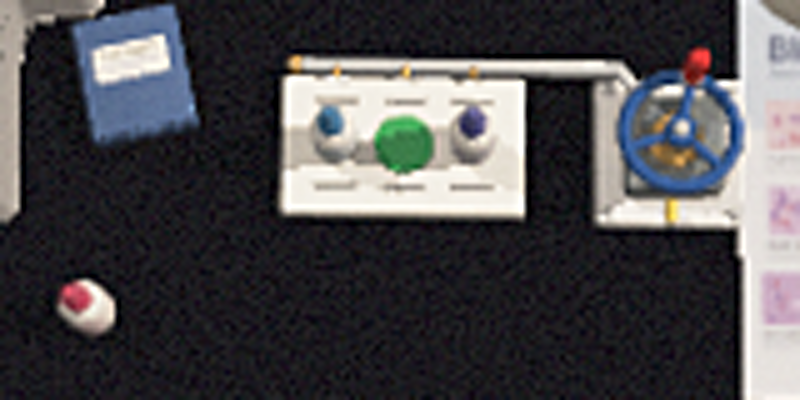

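View pics/cs.png

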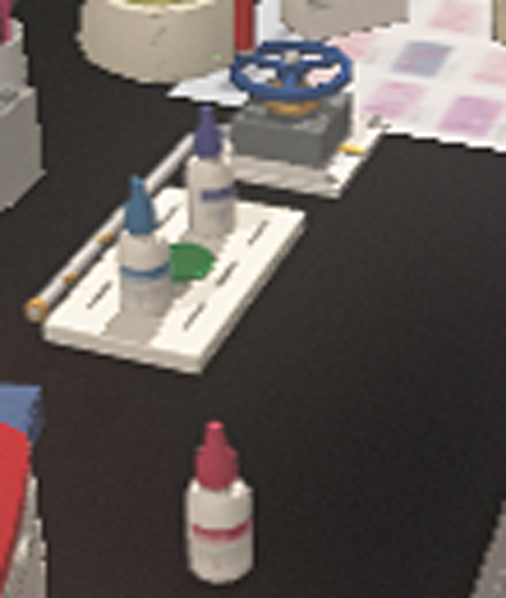

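The crops show the coaster at ct (404,144), the rim centre at about ct (681,131), the handle at about ct (699,66) and the yellow bar at ct (672,211). The shelf corners are ct (282,78), (526,78), (526,214) and (281,214). The pink bottle tip is at cs (214,424) and its foot at cs (220,570).

```bash
cat > h.py <<'E'
import numpy as np,cv2
from scipy.optimize import least_squares
def proj(c,P):
    X=np.atleast_2d(P)@np.array(c["R"]).T+np.array(c["t"]);s=X[:,:2]/X[:,2:]
    s=s*(1+c["k1"]*(s**2).sum(1,keepdims=True))
    K=c["K"];return s*[K[0][0],K[1][1]]+[K[0][2],K[1][2]]
def back(c,uv,z):
    return least_squares(lambda p:proj(c,[p[0]*100,p[1]*100,z])[0]-uv,[5,0]).x*100
def T(p,L): # station->world ; p=x,y,yaw
    L=np.atleast_2d(L);a=p[2];R=np.array([[np.cos(a),-np.sin(a)],[np.sin(a),np.cos(a)]])
    return np.c_[L[:,:2]@R.T+p[:2],L[:,2]]
ct=lambda u,v:np.array([160+(u+.5)/5-.5,150+(v+.5)/5-.5])
cs=lambda u,v:np.array([190+(u+.5)/4.6-.5,155+(v+.5)/4.6-.5])
E
python3 - <<'E'
from h import *
import pickle
d=pickle.load(open("c0.pkl","rb"));t,s=d["top"],d["side"]
obs=[(t,ct(404,144),(0,106,25)),(t,ct(282,78),(58,206,22)),(t,ct(526,78),(58,6,22)),(t,ct(526,213),(-58,6,22)),(t,ct(281,213),(-58,206,22)),(t,ct(681,131),(0,-115,78)),
(s,cs(137,180),(0,162,121)),(s,cs(207,108),(0,50,121)),(s,cs(200,359),(-58,206,22)),(s,cs(304,210),(-58,6,22)),(s,cs(44,325),(58,206,22)),(s,cs(292,72),(0,-115,78))]
f=lambda p:np.concatenate([proj(c,T([p[0]*100,p[1]*100,p[2]],[L]))[0]-uv for c,uv,L in obs])
r=least_squares(f,[6,0,0],loss="soft_l1");p=r.x*[100,100,1];print(p);print(f(r.x).reshape(-1,2).round(2))
print("coaster",T(p,[0,106,25]),"axis",T(p,[0,-115,108]))
h=back(t,ct(699,66),108);print("handle",h, np.degrees(np.arctan2(*(h-T(p,[0,-115,0])[0,:2])[::-1])-p[2]))
print("yellow",back(t,ct(672,211),3), "pink tip",back(s,cs(214,424),99),back(t,ct(72,293),99))
g=lambda q:np.concatenate([proj(s,[q[0]*100,q[1]*100,97])[0]-cs(214,426),proj(s,[q[0]*100,q[1]*100,0])[0]-cs(220,569),proj(t,[q[0]*100,q[1]*100,90])[0]-ct(75,297)])
q=least_squares(g,[5,3]);print("pink",q.x*100,q.fun)
E
```

```text
[ 5.87569642e+02 -2.67478012e+01 -2.63997928e-02]
[[-0.02  0.06]
 [ 0.42 -0.31]
 [-0.1   0.04]
 [-0.07  0.4 ]
 [-0.1   0.07]
 [-0.05 -0.26]
 [ 0.45  0.25]
 [-0.07 -0.07]
 [-0.08  0.  ]
 [ 0.51  0.43]
 [-0.46  0.02]
 [-0.35 -1.1 ]]
coaster [[590.36769462  79.21526263  25.        ]] axis [[ 584.5340181  -141.70772897  108.        ]]
handle [ 627.79860823 -154.25579532] -14.661193353030544
yellow [ 534.82718495 -141.37438649] pink tip [461.46423921 333.58261403] [459.10357626 332.68249641]
pink [460.22252258 335.13765533] [ 0.26304435  0.66503447  0.30984585 -1.07589784 -0.7492461  -0.68169477]
```

```bash
cat >> h.py <<'E'
def to(x,y,z,yaw=None):
    from plant import bot, job, probe_bus, capture
    o=probe_bus.get_obs();p=np.array(o["tool_pos"]);a=o["tcp_rot"][2]
    from scipy.spatial.transform import Rotation as Ro
    d=Ro.from_euler("xyz",o["tcp_rot"]).as_matrix().T@(np.array([x,y,z])-p)
    print("t",round(o["time"],2),"pos",p.round(1),"rpy",np.round(o["tcp_rot"],3),"shift",d.round(1),"turn",None if yaw is None else round(a-yaw,3))
E
python3 -c "
from h import *
to(400,-290,240,1.545)"
```

```text
t 0.1 pos [ 125.7 -509.4  244.9] rpy [-3.14  -0.     0.242] shift [ 318.9 -147.3    5.2] turn -1.303
```

Careful with the scale: shifts go in shares of 500 mm and turns go in shares of pi rad. That gives: 270 mm / 500 = 0.54, -125 mm / 500 = -0.25, -0.18 rad / 3.1416 = -0.0573.

```bash
echo '[{"finger_gap": 92, "x": 0.108, "y": -0.05, "twist": -0.0573}, {"finger_gap": 92, "x": 0.216, "y": -0.1, "twist": -0.1146}, {"finger_gap": 92, "x": 0.324, "y": -0.15, "twist": -0.1719}, {"finger_gap": 92, "x": 0.432, "y": -0.2, "twist": -0.2292}, {"finger_gap": 92, "x": 0.54, "y": -0.25, "twist": -0.2865}]' > path.dat && python3 shift.py path.dat; python3 -c "
from h import *
to(450,60,230,1.545);to(460,335,200,1.545)"
```

```text
time: 0.72
tool_pos: [359.1, -322.2, 245.4]
tcp_rot: [-3.141, -0.0, 1.147]
contact_force: [-0.0, -0.2, 0.1]
grip_width: 92.0
finger_force: 0.0
t 0.72 pos [ 359.1 -322.2  245.4] rpy [-3.141 -0.     1.147] shift [385.8 -74.2  15.4] turn -0.398
t 0.72 pos [ 359.1 -322.2  245.4] rpy [-3.141 -0.     1.147] shift [ 640.7 -178.    45.4] turn -0.398
```

Scaled: 300 mm / 500 = 0.6, 240 mm / 500 = 0.48, -0.4 rad / 3.1416 = -0.1273.

```bash
echo '[{"finger_gap": 92, "x": 0.12, "y": -0.028, "twist": -0.0477}, {"finger_gap": 92, "x": 0.24, "y": -0.056, "twist": -0.0955}, {"finger_gap": 92, "x": 0.36, "y": -0.084, "twist": -0.1273}, {"finger_gap": 92, "x": 0.48, "y": -0.112, "twist": -0.1273}, {"finger_gap": 92, "x": 0.6, "y": -0.14, "twist": -0.1273}]' > path.dat && python3 shift.py path.dat; python3 -c "
from h import *
to(460,335,200,1.545)"
```

```text
time: 1.35
tool_pos: [419.0, -19.9, 245.5]
tcp_rot: [3.141, 0.0, 1.541]
contact_force: [0.8, -0.7, 0.2]
grip_width: 91.9
finger_force: 0.0
t 1.35 pos [419.  -19.9 245.5] rpy [3.141 0.    1.541] shift [355.9  30.5  45.4] turn -0.004
```

Scaled: 300 mm / 500 = 0.6, 240 mm / 500 = 0.48.

```bash
echo '[{"finger_gap": 92, "x": 0.12, "y": 0.012}, {"finger_gap": 92, "x": 0.24, "y": 0.024}, {"finger_gap": 92, "x": 0.36, "y": 0.036}, {"finger_gap": 92, "x": 0.48, "y": 0.048}, {"finger_gap": 92, "x": 0.6, "y": 0.06, "z": 0.04}]' > path.dat && python3 shift.py path.dat; echo '[{"finger_gap": 92, "x": 0.06, "z": 0.03}, {"finger_gap": 92, "x": 0.06, "z": 0.05}, {"finger_gap": 92, "x": 0.06, "z": 0.05}]' > path.dat && python3 shift.py path.dat;  python3 - <<'E'
from h import *
from plant import bot, job, probe_bus, capture
import pickle
c=capture("wrist");pickle.dump(c,open("w1.pkl","wb"));cv2.imwrite("pics/w1.png",c["color"][:,:,::-1])
to(460,335,150,1.545)
print(proj(c,[[460,335,99],[460,335,50],[460,335,0]]))
E
```

```text
time: 1.98
tool_pos: [458.3, 278.6, 226.6]
tcp_rot: [3.139, -0.001, 1.542]
contact_force: [0.2, -0.8, 0.0]
grip_width: 91.5
finger_force: 0.0
time: 2.35
tool_pos: [457.9, 305.4, 199.8]
tcp_rot: [-3.139, 0.002, 1.542]
contact_force: [-0.3, -0.6, -0.9]
grip_width: 91.6
finger_force: 0.0
t 2.4 pos [458.4 305.2 200.6] rpy [-3.141e+00  1.000e-03  1.541e+00] shift [29.8  0.7 50.6] turn -0.004
[[260.48926129 163.27338817]
 [260.34227991 156.43604878]
 [260.23481145 151.43797739]]
```

View pics/w1.png

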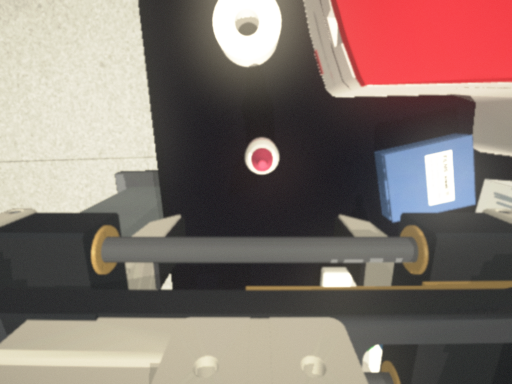

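The bottle's cap is at px (262,160) and its body centre at (262,156). Both are within 2–3 mm of the prediction, so I'll descend and grip.

Scaled: 144 mm / 500 = 0.288, 95 mm / 500 = 0.19.

```bash
echo '[{"finger_gap": 92, "x": 0.062, "y": 0.006}, {"finger_gap": 92, "x": 0.062, "y": 0.006}, {"finger_gap": 92, "x": 0.062, "y": 0.006, "z": 0.09}, {"finger_gap": 92, "x": 0.062, "y": 0.006, "z": 0.19}, {"finger_gap": 92, "x": 0.062, "y": 0.006, "z": 0.288}]' > path.dat && python3 shift.py path.dat; python3 -c "
from h import *
to(461.5,336,56,1.545)"
```

```text
time: 3.02
tool_pos: [463.0, 335.8, 56.4]
tcp_rot: [3.14, -0.0, 1.541]
contact_force: [0.8, 0.1, 0.2]
grip_width: 91.7
finger_force: 0.0
t 3.02 pos [463.  335.8  56.4] rpy [ 3.14  -0.     1.541] shift [ 0.2 -1.5  0.4] turn -0.004
```

Scaled: -1 mm / 500 = -0.002.

```bash
echo '[{"finger_gap": 60, "y": -0.002}, {"finger_gap": 45, "y": -0.002}, {"finger_gap": 36, "y": -0.002}, {"finger_gap": 30, "y": -0.002}, {"finger_gap": 25, "y": -0.002}]' > path.dat && python3 shift.py path.dat; echo '[{"finger_gap": 25}, {"finger_gap": 25}, {"finger_gap": 25}]' > path.dat && python3 shift.py path.dat;python3 -c "
from h import *
to(461.5,336,56,1.545)"
```

```text
time: 3.65
tool_pos: [461.7, 337.4, 57.7]
tcp_rot: [3.14, -0.001, 1.542]
contact_force: [-0.7, -0.7, 0.3]
grip_width: 46.3
finger_force: 0.0
time: 4.03
tool_pos: [461.4, 337.2, 57.0]
tcp_rot: [3.141, -0.0, 1.542]
contact_force: [-0.5, -0.1, 3.4]
grip_width: 34.7
finger_force: 30.0
t 4.03 pos [461.4 337.2  57. ] rpy [ 3.141 -0.     1.542] shift [-1.2  0.1  1. ] turn -0.003
```

Scaled: -140 mm / 500 = -0.28, -110 mm / 500 = -0.22.

```bash
echo '[{"finger_gap": 25, "z": -0.04}, {"finger_gap": 25, "z": -0.12}, {"finger_gap": 25, "z": -0.22}, {"finger_gap": 25, "z": -0.28}, {"finger_gap": 25, "z": -0.28}]' > path.dat && python3 shift.py path.dat;  python3 - <<'E'
from h import *
from plant import bot, job, probe_bus, capture
import pickle
c=capture("wrist");s=capture("side");pickle.dump([c,s],open("w2.pkl","wb"))
p=np.array(probe_bus.get_obs()["tool_pos"]);u,v=proj(s,[p])[0].astype(int)
a=c["color"][60:300,100:420];b=cv2.resize(s["color"][v-60:v+60,u-60:u+60],(480,480))
cv2.imwrite("pics/w2.png",np.hstack([b,np.pad(a,((0,240),(0,0),(0,0)))])[:,:,::-1])
print(u,v);to(590.4,79.2,198,1.545)
E
```

```text
time: 4.65
tool_pos: [462.5, 337.7, 199.1]
tcp_rot: [3.137, -0.002, 1.542]
contact_force: [-0.7, -0.2, -1.0]
grip_width: 34.3
finger_force: 30.0
234 214
t 4.75 pos [461.  336.9 195.8] rpy [-3.140e+00  1.000e-03  1.542e+00] shift [-253.8  136.8   -2.1] turn -0.003
```

View pics/w2.png

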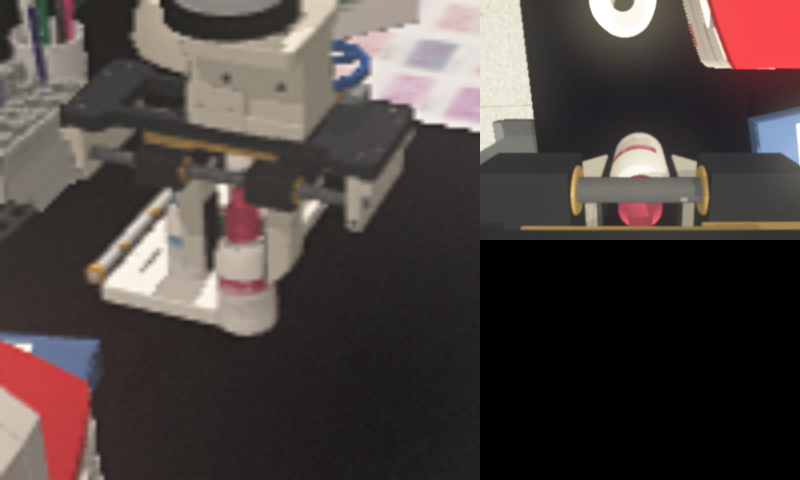

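The bottle is held between the fingertips and looks close to upright, with its foot bottom edge at crop (248,333), the foot's side edges at x 219–276, and the shoulder edge at about (242,235). I'll check the tilt against a projection.

Run:
```python
from h import *
import pickle
c,s=pickle.load(open("w2.pkl","rb"))
a=np.linspace(0,6.283,60);o=np.array([461.5,337,196])
for tilt in(-8,-4,0,4,8):
  r=np.radians(tilt);M=np.array([[1,0,0],[0,np.cos(r),-np.sin(r)],[0,np.sin(r),np.cos(r)]])
  for zz,rad in((-57,18),(-7,18),(5,12),(20,9)):
    P=np.c_[rad*np.cos(a),rad*np.sin(a),0*a+zz]@M.T+o
    q=(proj(s,P)-[174,154]+.5)*4-.5
    print(tilt,zz,q.min(0).round(),q.max(0).round(), (q.mean(0)).round())
```

```text
-8 -57 [221. 296.] [279. 336.] [250. 316.]
-8 -7 [213. 234.] [273. 274.] [242. 254.]
-8 5 [221. 225.] [261. 252.] [241. 238.]
-8 20 [223. 209.] [254. 229.] [238. 219.]
-4 -57 [218. 301.] [277. 339.] [247. 320.]
-4 -7 [212. 236.] [273. 273.] [242. 254.]
-4 5 [221. 226.] [262. 250.] [241. 238.]
-4 20 [224. 208.] [255. 226.] [239. 217.]
0 -57 [216. 306.] [275. 341.] [245. 324.]
0 -7 [212. 238.] [273. 272.] [242. 255.]
0 5 [221. 227.] [262. 249.] [241. 238.]
0 20 [225. 208.] [256. 224.] [240. 216.]
4 -57 [213. 311.] [273. 343.] [243. 327.]
4 -7 [211. 241.] [272. 270.] [241. 255.]
4 5 [221. 228.] [262. 247.] [241. 237.]
4 20 [226. 208.] [257. 222.] [241. 215.]
8 -57 [211. 316.] [270. 345.] [240. 330.]
8 -7 [211. 243.] [272. 269.] [241. 256.]
8 5 [221. 229.] [262. 246.] [242. 237.]
8 20 [227. 208.] [258. 220.] [242. 214.]
```

Scaled: -250 mm / 500 = -0.5, -206 mm / 500 = -0.412.

```bash
echo '[{"finger_gap": 25, "x": -0.1, "y": 0.054, "z": -0.04}, {"finger_gap": 25, "x": -0.204, "y": 0.11, "z": -0.04}, {"finger_gap": 25, "x": -0.308, "y": 0.166, "z": -0.04}, {"finger_gap": 25, "x": -0.412, "y": 0.222, "z": -0.04}, {"finger_gap": 25, "x": -0.5, "y": 0.27, "z": -0.04}]' > path.dat && python3 shift.py path.dat; echo '[{"finger_gap": 25}, {"finger_gap": 25}]' > path.dat && python3 shift.py path.dat; python3 -c "
from h import *
to(590.4,79.2,90,1.545)"
```

```text
time: 5.38
tool_pos: [589.1, 81.1, 214.5]
tcp_rot: [-3.138, 0.0, 1.541]
contact_force: [-0.3, -0.2, 0.1]
grip_width: 34.6
finger_force: 30.0
time: 5.62
tool_pos: [588.3, 83.6, 215.1]
tcp_rot: [-3.138, -0.0, 1.541]
contact_force: [-1.1, -0.4, -0.4]
grip_width: 34.8
finger_force: 30.0
t 5.62 pos [588.3  83.6 215.1] rpy [-3.138 -0.     1.541] shift [ -4.3   2.7 125.1] turn -0.004
```

Scaled: 120 mm / 500 = 0.24, 2.5 mm / 500 = 0.005.

```bash
echo '[{"finger_gap": 25, "x": -0.008, "y": 0.005}, {"finger_gap": 25, "x": -0.008, "y": 0.005, "z": 0.08}, {"finger_gap": 25, "x": -0.008, "y": 0.005, "z": 0.17}, {"finger_gap": 25, "x": -0.008, "y": 0.005, "z": 0.23}, {"finger_gap": 25, "x": -0.008, "y": 0.005, "z": 0.24}]' > path.dat && python3 shift.py path.dat; echo '[{"finger_gap": 25}, {"finger_gap": 25}]' > path.dat && python3 shift.py path.dat
python3 - <<'E'
from h import *
from plant import bot, job, probe_bus, capture
import pickle
c=capture("wrist");s=capture("side");pickle.dump([c,s],open("w3.pkl","wb"))
u,v=proj(s,[[590,79,60]])[0].astype(int);print(u,v)
a=c["color"][60:300,100:420];b=cv2.resize(s["color"][v-50:v+50,u-50:u+50],(480,480),interpolation=cv2.INTER_CUBIC)
cv2.imwrite("pics/w3.png",np.hstack([b,np.pad(a,((0,240),(0,0),(0,0)))])[:,:,::-1])
to(590.4,79.2,82,1.545)
E
```

```text
time: 6.25
tool_pos: [589.9, 80.2, 94.8]
tcp_rot: [-3.137, 0.0, 1.543]
contact_force: [0.2, -0.9, 0.9]
grip_width: 34.5
finger_force: 30.0
time: 6.5
tool_pos: [592.4, 79.5, 98.5]
tcp_rot: [3.139, -0.0, 1.542]
contact_force: [-0.6, 0.3, 0.3]
grip_width: 34.4
finger_force: 30.0
228 202
t 6.6 pos [592.2  79.4  98.2] rpy [3.139 0.    1.542] shift [-0.2 -1.8 16.2] turn -0.003
```

View pics/w3.png

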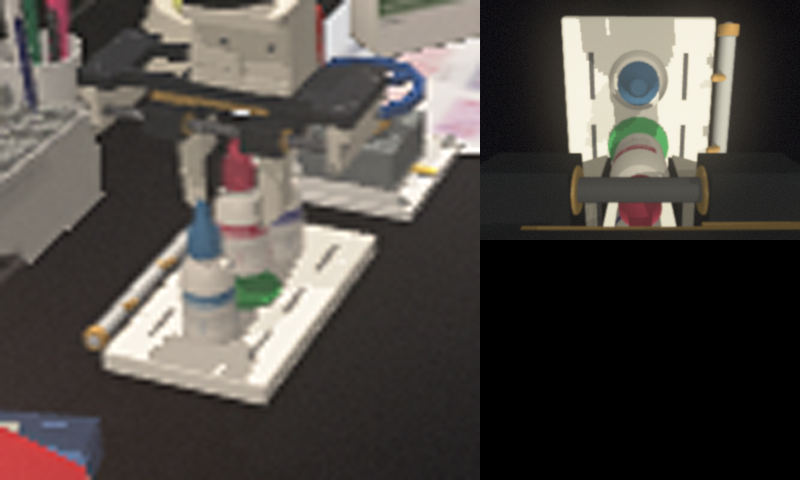

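The bottle is centred laterally on the coaster (wrist px 638 for both), clear of its neighbours and roughly upright. I'll lower it until it touches.

Scaled: 11 mm / 500 = 0.022, 8 mm / 500 = 0.016.

```bash
echo '[{"finger_gap": 25, "y": -0.001, "z": 0.008}, {"finger_gap": 25, "y": -0.001, "z": 0.016}, {"finger_gap": 25, "y": -0.001, "z": 0.022}, {"finger_gap": 25, "y": -0.001, "z": 0.022}]' > path.dat && python3 shift.py path.dat; echo '[{"finger_gap": 25, "z": 0.002}, {"finger_gap": 25, "z": 0.003}, {"finger_gap": 25, "z": 0.003}]' > path.dat && python3 shift.py path.dat; echo '[{"finger_gap": 25, "z": 0.002}, {"finger_gap": 25, "z": 0.003}, {"finger_gap": 25, "z": 0.003}]' > path.dat && python3 shift.py path.dat
```

```text
time: 7.1
tool_pos: [590.8, 79.3, 85.4]
tcp_rot: [-3.141, 0.0, 1.542]
contact_force: [-0.1, 0.1, -0.2]
grip_width: 34.5
finger_force: 30.0
time: 7.48
tool_pos: [591.0, 79.3, 84.4]
tcp_rot: [3.141, 0.0, 1.542]
contact_force: [0.8, 0.3, -0.1]
grip_width: 34.6
finger_force: 30.0
time: 7.85
tool_pos: [590.9, 79.3, 82.7]
tcp_rot: [-3.141, 0.0, 1.542]
contact_force: [0.2, 0.5, -1.0]
grip_width: 34.4
finger_force: 30.0
```

Scaled: 1 mm / 500 = 0.002.

```bash
echo '[{"finger_gap": 25, "z": 0.002}, {"finger_gap": 25, "z": 0.002}]' > path.dat && python3 shift.py path.dat; echo '[{"finger_gap": 25, "z": 0.002}, {"finger_gap": 25, "z": 0.002}]' > path.dat && python3 shift.py path.dat |grep -E 'pos|contact'; echo '[{"finger_gap": 25, "z": 0.002}, {"finger_gap": 25, "z": 0.002}]' > path.dat && python3 shift.py path.dat|grep -E 'pos|contact'
```

```text
time: 8.1
tool_pos: [591.1, 79.3, 82.0]
tcp_rot: [3.141, 0.0, 1.542]
contact_force: [-0.5, -0.0, 1.8]
grip_width: 34.7
finger_force: 30.0
tool_pos: [591.1, 79.3, 81.9]
contact_force: [-2.6, 0.9, 7.4]
tool_pos: [591.1, 79.3, 81.9]
contact_force: [-5.7, -0.6, 15.0]
```

Scaled: -1.8 mm / 500 = -0.0036, -1 mm / 500 = -0.002.

```bash
echo '[{"finger_gap": 25, "z": -0.002}, {"finger_gap": 25, "z": -0.0036}, {"finger_gap": 25, "z": -0.0036}]' > path.dat && python3 shift.py path.dat|grep contact; echo '[{"finger_gap": 36}, {"finger_gap": 40}, {"finger_gap": 46}, {"finger_gap": 54}, {"finger_gap": 60}]' > path.dat && python3 shift.py path.dat;echo '[{"finger_gap": 60}, {"finger_gap": 60}, {"finger_gap": 60, "z": -0.02}, {"finger_gap": 60, "z": -0.08}, {"finger_gap": 60, "z": -0.18}]' > path.dat && python3 shift.py path.dat;echo '[{"finger_gap": 60, "z": -0.08}, {"finger_gap": 60, "z": -0.08}, {"finger_gap": 60, "z": -0.08}]' > path.dat && python3 shift.py path.dat
python3 - <<'E'
from h import *
from plant import bot, job, probe_bus, capture
import pickle
c=capture("wrist");s=capture("side");t=capture("top");pickle.dump([c,s,t],open("w4.pkl","wb"))
b=cv2.resize(s["color"][150:250,170:270],(440,440),interpolation=cv2.INTER_CUBIC)
a=c["color"][60:384,80:440]
a=np.pad(a,((0,116),(0,0),(0,0)));cv2.imwrite("pics/w4.png",np.hstack([b,a])[:,:,::-1])
to(628,-154,200,0)
E
```

```text
contact_force: [-2.5, -0.5, 6.7]
time: 9.6
tool_pos: [591.0, 79.3, 81.5]
tcp_rot: [-3.141, 0.0, 1.542]
contact_force: [0.5, 0.7, -0.6]
grip_width: 58.3
finger_force: 0.0
time: 10.22
tool_pos: [590.1, 79.2, 171.7]
tcp_rot: [-3.138, 0.0, 1.542]
contact_force: [0.8, 0.3, 0.6]
grip_width: 60.0
finger_force: 0.0
time: 10.6
tool_pos: [590.6, 79.3, 211.5]
tcp_rot: [-3.141, 0.0, 1.542]
contact_force: [-0.6, 0.5, -0.6]
grip_width: 59.6
finger_force: 0.0
t 10.75 pos [590.4  79.2 210.4] rpy [-3.139  0.     1.542] shift [-232.    44.4   10.3] turn 1.542
```

View pics/w4.png

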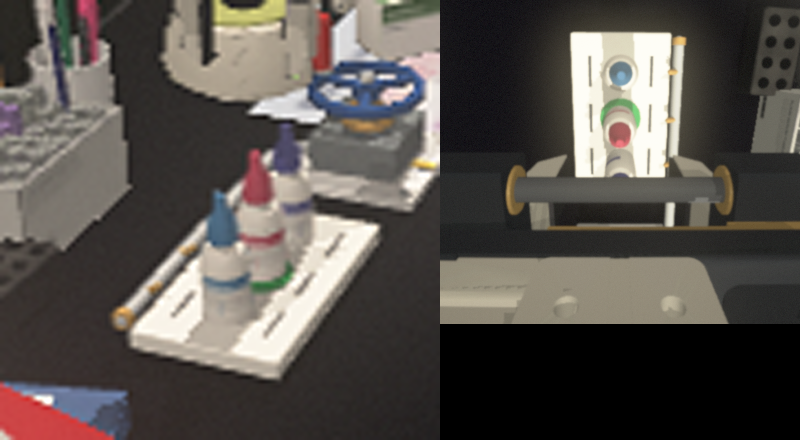

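The bottle stands upright in the row on the coaster. The tips are at side-crop blue (217,195), pink (253,153) and violet (286,127).

Run:
```python
from h import *
import pickle
c,s,t=pickle.load(open("w4.pkl","rb"))
f=lambda u,v:np.array([170+(u+.5)/4.4-.5,150+(v+.5)/4.4-.5])
for n,q,z in(("blue",(217,193),121),("pink",(253,151),124),("violet",(286,125),121)):print(n,back(s,f(*q),z))
p=[587.57,-26.75,-.0264];print(T(p,[[0,162,0],[0,106,0],[0,50,0]]))
to(628,-154,200,-0.026)
```

```text
blue [595.72404052 133.17707288]
pink [593.68693376  73.90057387]
violet [588.64547819  23.23082239]
[[591.84630322 135.19354952   0.        ]
 [590.36807495  79.21306327   0.        ]
 [588.88984667  23.23257701   0.        ]]
t 10.75 pos [590.4  79.2 210.4] rpy [-3.139  0.     1.542] shift [-232.    44.4   10.3] turn 1.568
```

Run:
```python
from h import *
import pickle
c,s,t=pickle.load(open("w4.pkl","rb"))
def cen(im,lo,hi,box,smin=90):
    x0,x1,y0,y1=box;h=cv2.cvtColor(im[y0:y1,x0:x1],cv2.COLOR_RGB2HSV)
    m=cv2.inRange(h,(lo,smin,40),(hi,255,255));n,l,st,ce=cv2.connectedComponentsWithStats(m)
    i=1+st[1:,4].argmax();return ce[i]+[x0,y0],st[i]
S=lambda a,b,cc,d:(170+a*100//440,170+b*100//440,150+cc*100//440,150+d*100//440)
for n,lo,hi,box,z in(("blue",95,115,S(195,245,180,260),97),("pink",165,180,S(235,280,140,228),100),("violet",110,135,S(268,305,118,178),97)):
    ce,st=cen(s["color"],lo,hi,box);print("side",n,ce,st,back(s,ce,z))
W=lambda a,b,cc,d:(a-360,b-360,cc+60,d+60)
for n,lo,hi,box,z in(("blue",95,125,W(600,645,55,95),97),("pink",165,180,W(600,645,115,150),100),("green",50,80,W(590,650,90,150),25)):
    ce,st=cen(c["color"],lo,hi,box);print("wrist",n,ce,st,back(c,ce,z))
print(proj(c,[[591.85,135.2,22+z] for z in(62,99)]),proj(c,[[590.4,79.2,25+z] for z in(62,99)]),proj(c,[[590.4,104.2,25]]))
```

```text
side blue [219.86666667 200.51111111] [ 4  4  5 12 45] [593.89962388 133.8078157 ]
side pink [227.77777778 190.51851852] [ 2  3  7 12 54] [592.99089775  73.12607082]Traceback (most recent call last):
  File "<stdin>", line 10, in <module>
  File "<stdin>", line 7, in cen
ValueError: attempt to get argmax of an empty sequence
```

Run:
```python
from h import *
import pickle
c,s,t=pickle.load(open("w4.pkl","rb"))
def cen(im,lo,hi,box,smin=70):
    x0,x1,y0,y1=box;h=cv2.cvtColor(im[y0:y1,x0:x1],cv2.COLOR_RGB2HSV)
    m=cv2.inRange(h,(lo,smin,30),(hi,255,255));n,l,st,ce=cv2.connectedComponentsWithStats(m)
    if n<2:return np.zeros(2)+200,0
    i=1+st[1:,4].argmax();return ce[i]+[x0,y0],st[i]+[x0,y0,0,0,0]
ce,st=cen(s["color"],110,160,(231,240,176,191),60);print(ce,st,back(s,ce,97))
W=lambda a,b,cc,d:(a-360,b-360,cc+60,d+60)
for n,lo,hi,box,z in(("blue",95,125,W(600,645,55,95),97),("pink",165,180,W(600,645,115,150),100),("green",50,80,W(590,650,90,150),25)):
    ce,st=cen(c["color"],lo,hi,box);print("wrist",n,ce,st,back(c,ce,z))
print(proj(c,[[591.85,135.2,22+z] for z in(62,99)]),proj(c,[[590.4,79.2,25+z] for z in(62,99)]),proj(c,[[590.4,104.2,25]]))
```

```text
[234.525 184.1  ] [232 178   6  11  40] [590.90216263  20.86917742]
wrist blue [261.1969697  138.35606061] [254 131  16  14 132] [594.17613734 129.94729624]
wrist pink [259.98550725 203.05797101] [252 200  17   7  69] [591.35559784  69.13873205]
wrist green [261.5954416  168.71225071] [241 159  39  28 351] [594.11840703  89.80402722]
[[258.51703219 132.06933007]
 [258.42946232 133.66559231]] [[258.70129301 189.65278159]
 [258.64565594 199.89913489]] [[258.15902153 156.86648527]]
```

The pink bottle is about 4 mm off the row centre, towards the violet one, because it was gripped off-centre. I'll regrip it centrally, lift it slightly and shift it +4 mm.

Scaled: 128 mm / 500 = 0.256, 124 mm / 500 = 0.248.

```bash
echo '[{"finger_gap": 60, "x": -0.008}, {"finger_gap": 60, "x": -0.008, "z": 0.08}, {"finger_gap": 60, "x": -0.008, "z": 0.18}, {"finger_gap": 60, "x": -0.008, "z": 0.248}, {"finger_gap": 60, "x": -0.008, "z": 0.256}]' > path.dat && python3 shift.py path.dat; echo '[{"finger_gap": 45}, {"finger_gap": 25}, {"finger_gap": 25}, {"finger_gap": 25}, {"finger_gap": 25}]' > path.dat && python3 shift.py path.dat;echo '[{"finger_gap": 25, "z": -0.004}, {"finger_gap": 25, "z": -0.008}, {"finger_gap": 25, "x": 0.004, "z": -0.008}, {"finger_gap": 25, "x": 0.009, "z": -0.008}, {"finger_gap": 25, "x": 0.009, "z": -0.008}]' > path.dat && python3 shift.py path.dat
```

```text
time: 11.38
tool_pos: [589.1, 75.0, 80.8]
tcp_rot: [-3.136, 0.0, 1.542]
contact_force: [0.0, -0.2, 0.4]
grip_width: 59.6
finger_force: 0.0
time: 12.0
tool_pos: [591.5, 75.3, 84.9]
tcp_rot: [3.139, 0.0, 1.542]
contact_force: [-0.8, -0.6, 6.2]
grip_width: 34.0
finger_force: 30.0
time: 12.62
tool_pos: [590.9, 80.1, 87.5]
tcp_rot: [-3.141, 0.0, 1.542]
contact_force: [-0.1, -0.6, -0.1]
grip_width: 34.3
finger_force: 30.0
```

Scaled: 3 mm / 500 = 0.006, 1.5 mm / 500 = 0.003.

```bash
echo '[{"finger_gap": 25, "z": 0.003}, {"finger_gap": 25, "z": 0.006}, {"finger_gap": 25, "z": 0.006}, {"finger_gap": 25, "z": 0.006}]' > path.dat && python3 shift.py path.dat|grep -E 'pos|contact'; echo '[{"finger_gap": 25, "z": 0.002}, {"finger_gap": 25, "z": 0.002}]' > path.dat && python3 shift.py path.dat|grep -E 'pos|contact'
```

```text
tool_pos: [591.0, 79.8, 85.0]
contact_force: [-2.1, 0.1, 4.9]
tool_pos: [591.0, 79.8, 84.9]
contact_force: [-4.3, 0.3, 11.6]
```

Scaled: -1.3 mm / 500 = -0.0026.

```bash
echo '[{"finger_gap": 25, "z": -0.0026}, {"finger_gap": 25, "z": -0.0026}]' > path.dat && python3 shift.py path.dat|grep contact; echo '[{"finger_gap": 36}, {"finger_gap": 40}, {"finger_gap": 46}, {"finger_gap": 54}, {"finger_gap": 60}]' > path.dat && python3 shift.py path.dat;echo '[{"finger_gap": 60}, {"finger_gap": 60}, {"finger_gap": 60, "z": -0.02}, {"finger_gap": 60, "z": -0.08}, {"finger_gap": 60, "z": -0.18}]' > path.dat && python3 shift.py path.dat|grep pos;echo '[{"finger_gap": 60, "z": -0.06}, {"finger_gap": 60, "z": -0.06}]' > path.dat && python3 shift.py path.dat
python3 - <<'E'
from h import *
from plant import bot, job, probe_bus, capture
import pickle
s=capture("side")
im=s["color"]
def cen(im,lo,hi,box,smin=70):
    x0,x1,y0,y1=box;h=cv2.cvtColor(im[y0:y1,x0:x1],cv2.COLOR_RGB2HSV)
    m=cv2.inRange(h,(lo,smin,30),(hi,255,255));n,l,st,ce=cv2.connectedComponentsWithStats(m)
    i=1+st[1:,4].argmax();return ce[i]+[x0,y0],st[i]+[x0,y0,0,0,0]
for b in((95,115,(214,225,191,209),97,90),(165,180,(222,233,178,201),100,90),(110,160,(231,240,176,191),97,60)):
    ce,st=cen(im,b[0],b[1],b[2],b[4]);print(ce,st,back(s,ce,b[3]))
to(628,-154,200,-0.026)
E
```

```text
contact_force: [-0.5, -0.7, 3.3]
time: 14.25
tool_pos: [591.0, 79.8, 84.8]
tcp_rot: [-3.142, 0.0, 1.542]
contact_force: [-1.3, -0.7, -0.1]
grip_width: 58.2
finger_force: 0.0
tool_pos: [590.1, 79.8, 175.0]
time: 15.12
tool_pos: [592.4, 79.8, 208.5]
tcp_rot: [3.135, -0.0, 1.542]
contact_force: [0.0, 1.0, -1.4]
grip_width: 60.2
finger_force: 0.0
[219.81818182 200.47727273] [218 194   5  12  44] [594.12317489 133.66674176]
[227.43859649 191.29824561] [225 185   6  12  57] [592.0419625   78.17555835]
[234.56756757 184.10810811] [232 178   6  11  37] [590.74691651  20.87918093]
t 15.18 pos [591.4  79.8 206.3] rpy [3.139 0.    1.542] shift [-232.7   43.3    6.5] turn 1.568
```

The pink bottle is now within about 1 mm of the row. On to the valve handle, at about (628,-154).

Scaled: -230 mm / 500 = -0.46, -192 mm / 500 = -0.384, 0.18 rad / 3.1416 = 0.0573.

```bash
echo '[{"finger_gap": 60, "x": -0.096, "y": 0.018, "twist": 0.0573}, {"finger_gap": 60, "x": -0.192, "y": 0.036, "twist": 0.1146}, {"finger_gap": 60, "x": -0.288, "y": 0.054, "twist": 0.1719}, {"finger_gap": 60, "x": -0.384, "y": 0.072, "twist": 0.2292}, {"finger_gap": 60, "x": -0.46, "y": 0.086, "twist": 0.2865}]' > path.dat && python3 shift.py path.dat;echo '[{"finger_gap": 60, "twist": 0.0573}, {"finger_gap": 60, "twist": 0.1146}, {"finger_gap": 60, "twist": 0.1719}, {"finger_gap": 60, "twist": 0.2101}, {"finger_gap": 60, "twist": 0.2101}]' > path.dat && python3 shift.py path.dat
python3 - <<'E'
from h import *
from plant import bot, job, probe_bus, capture
import pickle
c=capture("wrist");t=capture("top");pickle.dump([c,t],open("w5.pkl","wb"))
to(627.7,-154.3,108,-0.026)
cv2.imwrite("pics/w5.png",c["color"][:,:,::-1])
print(proj(c,[[627.7,-154.3,133],[627.7,-154.3,83]]),proj(c,[[584.5,-141.7,80]]))
E
```

```text
time: 15.8
tool_pos: [626.7, -153.2, 203.1]
tcp_rot: [-3.139, 0.002, 0.635]
contact_force: [0.6, -0.2, 0.4]
grip_width: 60.0
finger_force: 0.0
time: 16.42
tool_pos: [626.7, -151.2, 203.4]
tcp_rot: [-3.141, 0.003, -0.017]
contact_force: [0.0, 0.1, 0.8]
grip_width: 60.1
finger_force: 0.0
t 16.52 pos [ 626.9 -151.2  204. ] rpy [-3.141e+00  2.000e-03 -1.600e-02] shift [ 1.   3.1 95.9] turn 0.01
[[262.83996338 204.80511157]
 [262.255734   189.74886104]] [[250.58761655 229.92053072]]
```

View pics/w5.png

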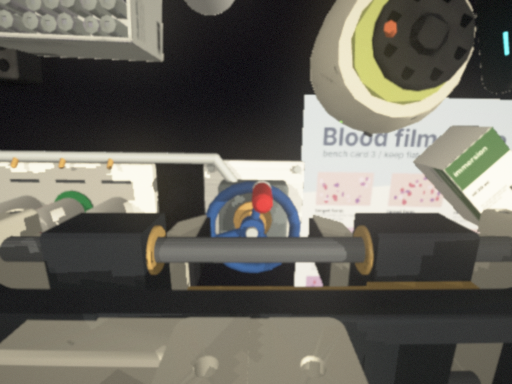

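The handle is at px (262,185–207), matching the prediction. I'll descend and grip it.

Scaled: 96 mm / 500 = 0.192, 94 mm / 500 = 0.188, 0.01 rad / 3.1416 = 0.0032.

```bash
echo '[{"finger_gap": 60, "x": 0.002, "y": 0.006, "twist": 0.0032}, {"finger_gap": 60, "x": 0.002, "y": 0.006, "z": 0.06, "twist": 0.0032}, {"finger_gap": 60, "x": 0.002, "y": 0.006, "z": 0.14, "twist": 0.0032}, {"finger_gap": 60, "x": 0.002, "y": 0.006, "z": 0.188, "twist": 0.0032}, {"finger_gap": 60, "x": 0.002, "y": 0.006, "z": 0.192, "twist": 0.0032}]' > path.dat && python3 shift.py path.dat;echo '[{"finger_gap": 40}, {"finger_gap": 25}, {"finger_gap": 10}, {"finger_gap": 10}, {"finger_gap": 10}]' > path.dat && python3 shift.py path.dat;echo '[{"finger_gap": 10}, {"finger_gap": 10}, {"finger_gap": 10}]' > path.dat && python3 shift.py path.dat
```

```text
time: 17.15
tool_pos: [627.1, -154.2, 106.9]
tcp_rot: [-3.14, 0.004, -0.028]
contact_force: [0.8, -0.5, 0.5]
grip_width: 59.9
finger_force: 0.0
time: 17.77
tool_pos: [628.4, -154.3, 109.3]
tcp_rot: [3.141, -0.0, -0.028]
contact_force: [-0.9, 0.3, 2.2]
grip_width: 17.4
finger_force: 30.0
time: 18.15
tool_pos: [628.4, -154.4, 109.2]
tcp_rot: [3.141, -0.0, -0.028]
contact_force: [-0.0, 1.1, 3.1]
grip_width: 17.6
finger_force: 30.0
```

Scaled: -43.5 mm / 500 = -0.087, 33.4 mm / 500 = 0.0668.

```bash
echo '[{"finger_gap": 10, "x": -0.009, "y": 0.0218}, {"finger_gap": 10, "x": -0.0234, "y": 0.0404}, {"finger_gap": 10, "x": -0.042, "y": 0.0548}, {"finger_gap": 10, "x": -0.0638, "y": 0.0638}, {"finger_gap": 10, "x": -0.087, "y": 0.0668}]' > path.dat && python3 shift.py path.dat;python3 -c "
from h import *
to(584.5,-141.7,108,-0.026)"
```

```text
time: 18.77
tool_pos: [583.1, -187.4, 109.2]
tcp_rot: [3.141, -0.001, -0.029]
contact_force: [1.3, 1.3, 4.9]
grip_width: 17.2
finger_force: 30.0
t 18.77 pos [ 583.1 -187.4  109.2] rpy [ 3.141e+00 -1.000e-03 -2.900e-02] shift [  0.  -45.8   1.1] turn -0.003
```

Scaled: -43.5 mm / 500 = -0.087, -39 mm / 500 = -0.078.

```bash
echo '[{"finger_gap": 10, "x": -0.0232, "y": -0.003}, {"finger_gap": 10, "x": -0.045, "y": -0.012}, {"finger_gap": 10, "x": -0.0636, "y": -0.0264}, {"finger_gap": 10, "x": -0.078, "y": -0.045}, {"finger_gap": 10, "x": -0.087, "y": -0.0668}]' > path.dat && python3 shift.py path.dat;python3 -c "
from h import *
to(584.5,-141.7,108,-0.026)"
```

```text
time: 19.4
tool_pos: [540.7, -151.5, 109.2]
tcp_rot: [3.141, -0.0, -0.028]
contact_force: [5.0, 0.1, 2.7]
grip_width: 17.7
finger_force: 30.0
t 19.4 pos [ 540.7 -151.5  109.2] rpy [ 3.141 -0.    -0.028] shift [ 43.5 -11.1   1.2] turn -0.002
```

Scaled: -9.6 mm / 500 = -0.0192, -3.8 mm / 500 = -0.0076.

```bash
echo '[{"finger_gap": 10, "x": -0.0016, "y": -0.0076}, {"finger_gap": 10, "x": -0.0024, "y": -0.0134}, {"finger_gap": 10, "x": -0.0028, "y": -0.0192}, {"finger_gap": 10, "x": -0.0028, "y": -0.0192}]' > path.dat && python3 shift.py path.dat|grep -E "pos|cont";echo '[{"finger_gap": 10, "y": -0.002}, {"finger_gap": 10, "y": -0.004}, {"finger_gap": 10, "y": -0.004}]' > path.dat && python3 shift.py path.dat|grep -E "pos|cont";echo '[{"finger_gap": 10, "y": -0.002}, {"finger_gap": 10, "y": -0.002}]' > path.dat && python3 shift.py path.dat|grep -E "pos|cont";echo '[{"finger_gap": 10, "y": -0.002}, {"finger_gap": 10, "y": -0.002}]' > path.dat && python3 shift.py path.dat|grep -E "pos|cont"
```

```text
tool_pos: [539.9, -141.8, 109.1]
contact_force: [0.9, -0.1, 7.4]
tool_pos: [539.9, -140.8, 109.2]
contact_force: [0.7, -3.9, 6.0]
tool_pos: [539.9, -140.7, 109.2]
contact_force: [-1.2, -7.6, 4.7]
tool_pos: [539.9, -140.6, 109.2]
contact_force: [-0.2, -11.6, 3.9]
```

The stop is reached: the reaction grows to 11.6 N at y = -140.6, which matches the predicted zero position. I'll relieve the push, then back off quarter by quarter.

Careful with the scale: shifts go in shares of 500 mm and turns go in shares of pi rad. That gives: 2.4 mm / 500 = 0.0048, 1.5 mm / 500 = 0.003.

```bash
echo '[{"finger_gap": 10, "y": 0.003}, {"finger_gap": 10, "y": 0.0048}, {"finger_gap": 10, "y": 0.0048}]' > path.dat && python3 shift.py path.dat|grep -E "pos|cont";echo '[{"finger_gap": 10, "x": 0.0044, "y": 0.0278}, {"finger_gap": 10, "x": 0.0172, "y": 0.053}, {"finger_gap": 10, "x": 0.037, "y": 0.0728}, {"finger_gap": 10, "x": 0.0622, "y": 0.0856}, {"finger_gap": 10, "x": 0.09, "y": 0.09}]' > path.dat && python3 shift.py path.dat;python3 -c "
from h import *
to(584.5,-141.7,108,-0.026)"
```

```text
tool_pos: [539.9, -140.9, 109.2]
contact_force: [0.7, -2.8, 5.8]
time: 21.78
tool_pos: [583.2, -187.5, 109.1]
tcp_rot: [3.141, 0.002, -0.028]
contact_force: [-2.1, 1.2, 7.6]
grip_width: 17.4
finger_force: 30.0
t 21.77 pos [ 583.2 -187.5  109.1] rpy [ 3.141e+00  2.000e-03 -2.800e-02] shift [ -0.  -45.8   1.1] turn -0.002
```

Scaled: -45 mm / 500 = -0.09, 42.8 mm / 500 = 0.0856.

```bash
echo '[{"finger_gap": 10, "x": 0.0278, "y": -0.0044}, {"finger_gap": 10, "x": 0.053, "y": -0.0172}, {"finger_gap": 10, "x": 0.0728, "y": -0.037}, {"finger_gap": 10, "x": 0.0856, "y": -0.0622}, {"finger_gap": 10, "x": 0.09, "y": -0.09}]' > path.dat && python3 shift.py path.dat|grep -E "pos|cont|grip"
echo '[{"finger_gap": 10, "x": -0.0044, "y": -0.0278}, {"finger_gap": 10, "x": -0.0172, "y": -0.053}, {"finger_gap": 10, "x": -0.037, "y": -0.0728}, {"finger_gap": 10, "x": -0.0622, "y": -0.0856}, {"finger_gap": 10, "x": -0.09, "y": -0.09}]' > path.dat && python3 shift.py path.dat|grep -E "pos|cont|grip"
echo '[{"finger_gap": 10, "x": -0.0278, "y": 0.0044}, {"finger_gap": 10, "x": -0.053, "y": 0.0172}, {"finger_gap": 10, "x": -0.0728, "y": 0.037}, {"finger_gap": 10, "x": -0.0856, "y": 0.0622}, {"finger_gap": 10, "x": -0.09, "y": 0.09}]' > path.dat && python3 shift.py path.dat|grep -E "pos|cont|grip"
```

```text
tool_pos: [630.0, -143.1, 109.1]
contact_force: [-3.3, -1.9, 9.1]
grip_width: 17.1
tool_pos: [586.1, -97.3, 109.2]
contact_force: [2.2, -8.0, 4.6]
grip_width: 17.5
tool_pos: [539.8, -140.8, 109.2]
contact_force: [5.0, 1.8, 4.5]
grip_width: 17.1
```

Scaled: 45 mm / 500 = 0.09, 42.8 mm / 500 = 0.0856.

```bash
echo '[{"finger_gap": 10, "x": 0.0044, "y": 0.0278}, {"finger_gap": 10, "x": 0.0172, "y": 0.053}, {"finger_gap": 10, "x": 0.037, "y": 0.0728}, {"finger_gap": 10, "x": 0.0622, "y": 0.0856}, {"finger_gap": 10, "x": 0.09, "y": 0.09}]' > path.dat && python3 shift.py path.dat|grep -E "pos|cont|grip"
echo '[{"finger_gap": 10, "x": 0.0278, "y": -0.0044}, {"finger_gap": 10, "x": 0.053, "y": -0.0172}, {"finger_gap": 10, "x": 0.0728, "y": -0.037}, {"finger_gap": 10, "x": 0.0856, "y": -0.0622}, {"finger_gap": 10, "x": 0.09, "y": -0.09}]' > path.dat && python3 shift.py path.dat|grep -E "pos|cont|grip"
echo '[{"finger_gap": 10, "x": -0.0044, "y": -0.0278}, {"finger_gap": 10, "x": -0.0172, "y": -0.053}, {"finger_gap": 10, "x": -0.037, "y": -0.0728}, {"finger_gap": 10, "x": -0.0622, "y": -0.0856}, {"finger_gap": 10, "x": -0.09, "y": -0.09}]' > path.dat && python3 shift.py path.dat|grep -E "pos|cont|grip"
echo '[{"finger_gap": 10, "x": -0.0278, "y": 0.0044}, {"finger_gap": 10, "x": -0.053, "y": 0.0172}, {"finger_gap": 10, "x": -0.0728, "y": 0.037}, {"finger_gap": 10, "x": -0.0856, "y": 0.0622}, {"finger_gap": 10, "x": -0.09, "y": 0.09}]' > path.dat && python3 shift.py path.dat|grep -E "pos|cont|grip"
echo '[{"finger_gap": 10}, {"finger_gap": 10}, {"finger_gap": 10}]' > path.dat && python3 shift.py path.dat|grep -E "time|pos|cont|grip"
python3 - <<'E'
from h import *
from plant import bot, job, probe_bus, capture
to(539.9,-140.7,109.2)
P=[]
for n in("side","top"):
    c=capture(n);u,v=proj(c,[[587,-30,60]])[0].astype(int)
    P.append(cv2.resize(c["color"][v-60:v+60,u-50:u+50],(400,480),interpolation=cv2.INTER_CUBIC))
cv2.imwrite("pics/end.png",np.hstack(P)[:,:,::-1])
E
```

```text
tool_pos: [583.1, -187.5, 109.1]
contact_force: [-2.2, 2.6, 10.3]
grip_width: 17.2
tool_pos: [630.0, -143.8, 109.1]
contact_force: [-2.3, -3.3, 9.3]
grip_width: 17.5
tool_pos: [586.1, -97.3, 109.1]
contact_force: [2.1, -6.4, 5.4]
grip_width: 17.5
tool_pos: [539.8, -141.0, 109.2]
contact_force: [4.8, 2.0, 5.4]
grip_width: 17.5
time: 26.52
tool_pos: [539.9, -141.4, 109.1]
contact_force: [0.1, -1.9, 6.8]
grip_width: 17.4
t 26.52 pos [ 539.9 -141.4  109.1] rpy [ 3.141  0.    -0.029] shift [-0.  -0.7 -0.1] turn None
```

View pics/end.png

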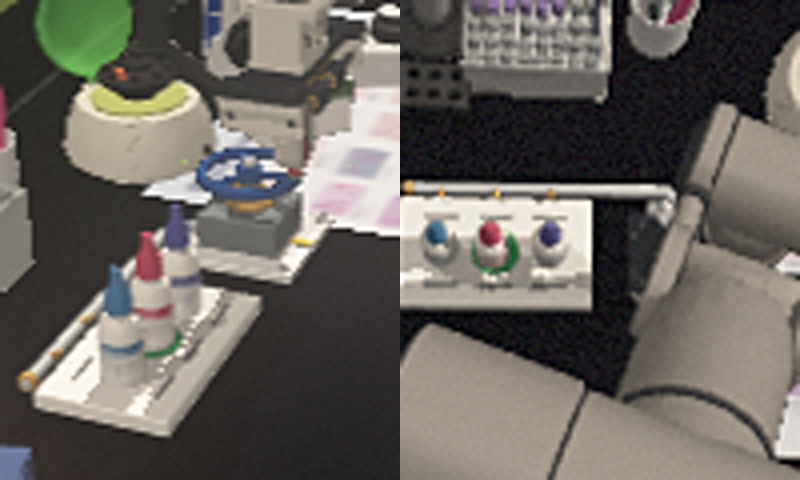

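The gripper holds the red handle on the -x side, over the yellow bar. The bottles stand in a row with pink on the coaster. The handle is about 0.6 mm past the zero mark (0.01 rad), so I'll trim it.

Scaled: -0.6 mm / 500 = -0.0012.

```bash
echo '[{"finger_gap": 10, "y": -0.0012}, {"finger_gap": 10, "y": -0.0012}, {"finger_gap": 10, "y": -0.0012}]' > path.dat && python3 shift.py path.dat|grep -E "time|pos|cont|grip"
```

```text
time: 27.0
tool_pos: [539.9, -140.7, 109.1]
contact_force: [1.0, -1.5, 6.9]
grip_width: 17.3
```

```bash
echo '[{"finger_gap": 10}, {"finger_gap": 10}]' > path.dat && python3 shift.py path.dat|grep -E "pos|cont|grip|finger"; python3 -c "
from plant import bot, job, probe_bus, capture
print(job.close_job())"
```

```text
tool_pos: [539.9, -140.7, 109.1]
contact_force: [0.8, -0.3, 6.5]
grip_width: 17.6
finger_force: 30.0
the job is handed in; nothing more can be done
None
```

The job is handed in at about 27 s: the pink bottle stands released on the green coaster, within about 1 mm of the row. The wheel was closed to its stop and backed off two full turns, with the red handle still gripped within measurement error of the stop position; hand-in gave no verdict.

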